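Clear the heating inserts off the hotplate into their trays

ROBOT

A 7-joint arm with a two-finger parallel gripper is mounted at the origin on a cart in front of the work surface, level with it; the furniture and walls round the work are solid. World frame = base frame: x ahead of the robot, y to its left, z up, the work surface at z = 0. Lengths are in m, angles in rad, forces in N, time in s.
With the tool pointing down it reaches from about 0.4 to 0.85 m from the base axis. Payload 10.4 kg.
Tool frame: the origin (TCP) lies at the centre of the arm's flange, where the gripper is bolted on; the fingertips stand 173 mm ahead of it and the grasp point (between the pads) lies 155 mm ahead of it; z points along the fingers, y is the line along which they close (so a half turn about z gives the same grasp; the last joint's range is limited). The gripper opens to 85 mm and grips with 20 to 120 N. Pads are 22 mm wide; open, the fingers measure 114 mm over their backs; the gripper's body (76 mm by 85 mm) begins 54 mm behind the grasp point. The pads swing forward as they close: fully open they stand 13 mm farther back than shut.
Start: joints at [-1.129, 0.332, -0.065, 1.46, 0.022, 1.35, -0.088], TCP at [0.28, 0.559, 0.405] pointing down, gripper open.
Joint ranges: [-2.6, 2.6], [-0.5, 2.12], [-1.47, 1.34], [0.16, 2.42], [-1.27, 4.41], [0.06, 2.06], [-2.6, 2.6]. Speed limits (rad/s): [2.22, 2.22, 2.79, 2.79, 3.14, 3.14, 3.14].

INTERFACE

Orientations are given as a unit quaternion [x, y, z, w].
In Python, from workcell import manip, viewer, finder gives the robot as it stands.
- The arm moves only by the tool arm_command, never from a script. Its argument "plan" is a list of rows, each an object with "dp": the shift along the tool's x, y, z in mm, a list of three; "spin": the turn about the tool's z in rad. A call has 1 to 5 rows; each row shifts and turns the commanded pose from where the row before left it, along the tool's axes as they then stand; what a row does not reach is not made up. A row lasts 1/10 s, in which the tool goes at most 50 mm and 8.59 degrees, less where a joint would pass 70% of its speed; a pose out of reach is approached as far as the arm can. A call is refused whole if a number of a shift passes 50 or a number of a turn 0.15, either way. A call with a gripper value outside its range is refused whole. "grip" is the closure, from -1 (fully open) to 1 (shut), set as the call begins (left out, the last holds). The fingers move at their own pace and stop on an object; "newtons" is the grip in N (left out, the last holds). Time passes only in rows, so rows that do not move let the fingers close. It gives the time, the measured TCP pose, the force, the opening and the grip force at its end, in the units of the state.
- manip.get_obs(): the state, without advancing time (a new reading comes with each control period).
- viewer.camera(name): name is "scene" or "side" or "wrist"; returns the picture (480x640x3 uint8, blue, green, red); there is no depth.
- viewer.camera_params(name): a dict with "vertical_fov" (degrees; the focal length in pixels is half the picture's height over the tangent of half this angle, whatever the lens; pixels are square), "cx", "cy" (the principal point, pixels), "R" (3x3) and "t" (3): a world point X has camera coordinates R X + t; the wrist camera has in their place "T_tool_cam" (4x4, takes a point from camera to tool coordinates, whose origin is the TCP and whose axes are the flange's). Camera axes: x right, y down, z forward; pixel columns grow to the right and rows downward; lengths in m; the calibration is good to about 2 mm. A picture is of the moment at which its call begins: read the wrist's pose just before it. camera_params takes no time and is no camera call.
- manip.hand_in(): hands the job in; it is judged then, once.
Trained networks look in the newest picture that a camera, given by its name, has taken for a name from the list of things; names that differ only in an ending like _2 or _b are one class to them, and where a whole thing is asked for, a point or a joint stands for the part that bears it (a point fixed in the world has none). Each returns a list of dicts, best first, with "score" (0 to 1); they miss things now and then, are a little off and sometimes report something else, mostly with a low value. They report only what shows in the picture. A call takes as long as a camera call. They do not tell look-alikes from the thing itself.
- finder.find_in(camera, thing): "position" ([x, y, z] in m, in world coordinates, good to about 4 mm: the middle of the surface that is visible of it).
The state is a dict: "clock": time; "joint_pos": joint angles; "joint_velocities": joint speeds; "tau": joint torques, N m; "position": TCP position; "ee_rot": TCP orientation; "ft_force": force on the tool from outside, world axes, zero at the start; "torque": the same for the moment, N m; "grip_width": opening from 0.0 (shut) to 1.0 (fully open); "grasp_force": force on a finger pad.
Only numpy, scipy, OpenCV 4.12 (cv2) and the standard library are available. Lean on these libraries where they do the work, as an engineer would, in place of code of your own. Each camera call takes 0.05 s, during which the arm holds its last target. There are 200 camera calls.

TASK

Take apart the stack on the hotplate from the top down and put each thing away in its own grey tray: the white-capped vial standing upright in the square tray, and the large, medium and small aluminium inserts lying flat in the widest, middle and narrowest round trays. Set each thing down without dropping it, fully inside its tray's rim, keep the vial from tipping over, and leave the blue-capped bottle where it stands.

Things in the scene. Friction and masses are not known exactly. Their poses are not given: they have to be found in the camera images.
- hotplate: Fixed grey magnetic-stirrer hotplate, 216 (x) x 165 (y) x 101 mm high, off and cold, two knobs on its sloping front (-x) side. Origin on the bench under the centre of the housing; the flat heating plate on top is 140 x 140 mm, its centre 28 mm towards +x of the origin, its surface 101 mm up. The stack stands near the middle of this plate: large, medium, small insert, then the vial, concentric within a few mm.
- insert_large_center (a point): The large heating insert: plain solid aluminium disc, 66 mm diameter, 30 mm high, loose (0.28 kg, varies), flat top and underside, fine groove round the side near the top. At the start the bottom of the stack, on the plate. The point is its centre, 15 mm above its underside; z is its axis, up. Hold it by its sides with the fingertips at least 6 mm above its underside, clear of the rim of its tray.
- insert_medium_center (a point): The medium heating insert: plain solid aluminium disc, 53 mm diameter, 30 mm high, loose (0.18 kg, varies), flat top and underside, fine groove round the side near the top. At the start second from the bottom, on the large insert. The point is its centre, 15 mm above its underside; z is its axis, up. Hold it by its sides with the fingertips at least 6 mm above its underside, clear of the rim of its tray.
- insert_small_center (a point): The small heating insert: plain solid aluminium disc, 40 mm diameter, 30 mm high, loose (0.10 kg, varies), flat top and underside, fine groove round the side near the top. At the start third from the bottom, on the medium insert, under the vial. The point is its centre, 15 mm above its underside; z is its axis, up. Hold it by its sides with the fingertips at least 6 mm above its underside, clear of the rim of its tray.
- vial_center (a point): The glass vial with white screw cap that stands on top of the stack: 27 mm diameter, 60 mm high, the cap being the top 15 mm; light (0.03 kg), loose. The point is its centre, 30 mm above its underside; z is its axis, up. Other vials on the bench are not meant.
- tray_large: The widest of the three round grey plastic trays, fixed to the bench: recess 82 mm in diameter, outside 93 mm. Origin at the centre of its underside, on the bench; recess floor 4 mm above that, rim 9 mm (recess 5 mm deep). Place of the large insert. Where each tray stands changes.
- tray_medium: The middle-sized of the three round grey plastic trays, fixed to the bench: recess 69 mm in diameter, outside 80 mm. Origin at the centre of its underside, on the bench; recess floor 4 mm above that, rim 9 mm (recess 5 mm deep). Place of the medium insert. Where each tray stands changes.
- tray_small: The narrowest of the three round grey plastic trays, fixed to the bench: recess 56 mm in diameter, outside 67 mm. Origin at the centre of its underside, on the bench; recess floor 4 mm above that, rim 9 mm (recess 5 mm deep). Place of the small insert. Where each tray stands changes.
- tray_vial: The square grey plastic tray, fixed to the bench: 53 x 53 mm outside, recess 43 x 43 mm. Origin at the centre of its underside, on the bench; recess floor 5 mm above that, rim 9 mm. x, y along its sides. Place of the vial.
- blue_cap_bottle: Loose plastic bottle with a blue screw cap, 51 mm diameter, 96 mm high, standing on the bench beyond the trays: a bystander. Origin at the centre of its underside.
There are look-alikes about, which are no part of the job. Leave any yellow look-alike of the part that bears insert_small_center alone.

How it is judged:
By the outcome, as a careful person would: the job done as asked, in the order asked, and still so for the second after the job is handed in, with the robot touching nothing.
It also fails if it takes over 128 s, if anything falls off the work surface, if the arm or the gripper's body presses on something with over 40 N, if the wrist force passes 120 N, or if a joint passes its speed limit or range.

## Working session

There is one attempt and no reset: what is moved stays moved. The work goes in short steps, Python scripts to look and compute and a tool call to move; the robot and the scene stay as the last step left them, time stands still between calls to the robot, and variables do not carry over. Pictures are saved under pics/ and viewed, at most 18 in all, crops included, and the job is handed in when it is done.

Besides the shell and the picture viewer there is one more tool, called after "Emit:" as a command line: name --argument value ..., lists and objects as JSON in quotes. arm_command: Moves the arm, as the interface text tells. Its arguments: {"type":"object","properties":{"plan":{"type":"array","items":{"type":"object","properties":{"dp":{"type":"array","items":{"type":"number"}},"spin":{"type":"number"}}}},"grip":{"type":"number"},"newtons":{"type":"number"}},"required":["plan"]}

```bash
mkdir -p pics
cat > h.py <<'E'
import numpy as np, cv2
from workcell import manip, viewer, finder
from scipy.spatial.transform import Rotation as R
E
python3 - <<'E'
from h import *
o=manip.get_obs(); print(o)
for c in ("scene","side"):
    im=viewer.camera(c); cv2.imwrite(f"pics/{c}0.png",im)
    p=viewer.camera_params(c); f=240/np.tan(np.radians(p["vertical_fov"]/2)); Rm=np.array(p["R"]);t=np.array(p["t"])
    print(c,f,p["cx"],p["cy"],-Rm.T@t)
    for n in ["hotplate","insert_large_center","insert_medium_center","insert_small_center","vial_center","tray_large","tray_medium","tray_small","tray_vial","blue_cap_bottle"]:
        for d in finder.find_in(c,n)[:3]:
            X=np.array(d["position"]); q=Rm@X+t; print(n,round(d["score"],2),X.round(3),(q[:2]/q[2]*f+[p["cx"],p["cy"]]).round())
print(viewer.camera_params("wrist"))
E
```

```text
{'clock': 0.0, 'joint_pos': array([-1.12855787,  0.3328926 , -0.06471145,  1.46093049,  0.02161362,
        1.34990374, -0.08851098]), 'joint_velocities': array([ 0.00012263, -0.00201597,  0.00093642, -0.00099066, -0.00197994,
       -0.00097656, -0.00105248]), 'tau': array([-1.37436276e-03, -6.25431561e+01,  4.81486064e-02, -3.91605735e+01,
        1.61113887e-02,  9.99105920e-03,  1.89311044e-05]), 'position': array([0.28010946, 0.55857764, 0.40390802]), 'ee_rot': array([ 2.30320833e-01,  9.73114483e-01, -7.07434684e-04, -1.28551924e-04]), 'ft_force': array([ 0.21906179, -0.28173661, -1.20355151]), 'torque': array([ 0.01262238, -0.03616134,  0.00873766]), 'grasp_force': 0.0, 'grip_width': 0.9982259339083719}
scene 493.11317858607094 324.61657159842014 243.43805324493542 [0.17810618 0.46543175 0.86430416]
hotplate 0.65 [0.537 0.246 0.084] [265. 387.]
insert_large_center 0.64 [0.562 0.247 0.128] [251. 366.]
insert_medium_center 0.71 [0.569 0.239 0.157] [250. 351.]
insert_small_center 0.87 [0.574 0.234 0.184] [249. 338.]
insert_small_center 0.73 [0.744 0.296 0.028] [177. 352.]
insert_
[... 890 characters left out ...]

tray_medium 0.78 [ 0.473 -0.092  0.005] [304. 350.]
tray_small 0.73 [ 0.606 -0.106  0.006] [348. 315.]
tray_vial 0.92 [ 0.632 -0.267  0.004] [413. 349.]
tray_vial 0.68 [0.531 0.184 0.08 ] [233. 250.]
blue_cap_bottle 0.69 [ 0.766 -0.17   0.062] [415. 273.]
{'vertical_fov': 62.426082412425856, 'cx': 323.2306023366664, 'cy': 236.40039665599497, 'T_tool_cam': array([[ 4.70921452e-04, -9.55865783e-01, -2.93803307e-01,
         7.61019234e-02],
       [ 9.99999857e-01,  3.75599598e-04,  3.80862223e-04,
         7.10350418e-04],
       [-2.53700763e-04, -2.93803444e-01,  9.55865823e-01,
         3.02835874e-02],
       [ 0.00000000e+00,  0.00000000e+00,  0.00000000e+00,
         1.00000000e+00]])}
```

View pics/scene0.png

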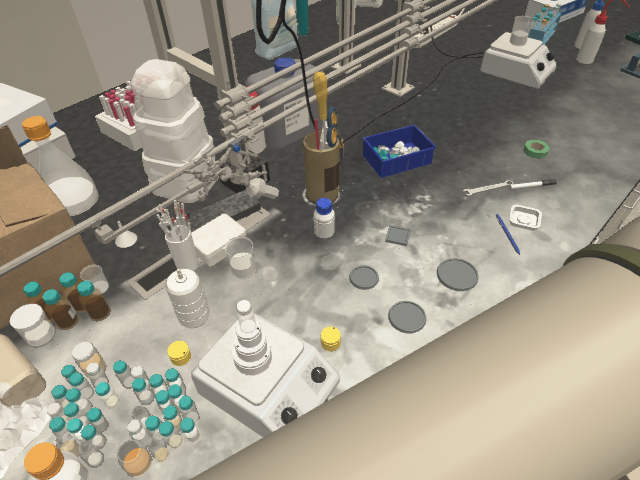

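View pics/side0.png

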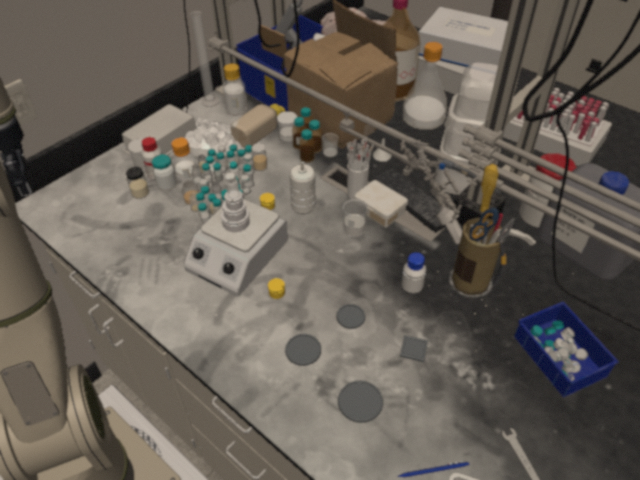

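The scene image shows three things. The stack is at about (249,338), with its white-capped vial at (243,308). The trays are at (457,275) large, (407,317) medium, (364,278) small and (398,236) vial. The bottle is at (324,219).

- **Could be taken for the small insert:** grey on the stack (249,338), yellow at (178,352), yellow at (330,339), and parts of the metal weights at (187,300).
- **Could be taken for the vial:** white cap on the stack (243,308), and loose vials around (130,400).
- **Choice:** the grey insert and the vial on the hotplate stack. I'll check this with the wrist camera from above.

Emit:
arm_command --plan '[{"dp": [0,0,-50]},{"dp": [-30,-10,-38]},{"dp": [-46,-18,0]},{"dp": [-46,-18,0]},{"dp": [-46,-18,0]}]' --grip -1

```text
invalid input at $.plan[0]: expected keys dp, spin
```

Emit:
arm_command --plan '[{"dp": [-46,-18,0]},{"dp": [-46,-18,0]},{"dp": [-46,-18,0]},{"dp": [-46,-18,0]},{"dp": [-46,-18,0]}]'

```text
invalid input at $.plan[0]: expected keys dp, spin
```

Emit:
arm_command --plan '[{"dp": [-22,-9,0]},{"dp": [0,0,0]},{"dp": [0,0,0]},{"dp": [0,0,0]}]'

```text
invalid input at $.plan[0]: expected keys dp, spin
```

```bash
cat >> h.py <<'E'
FZ=lambda p:240/np.tan(np.radians(p["vertical_fov"]/2))
def cam(name,o=None):
    p=viewer.camera_params(name); 
    if name=="wrist":
        T=np.array(p["T_tool_cam"]); W=np.eye(4); W[:3,:3]=R.from_quat(o["ee_rot"]).as_matrix(); W[:3,3]=o["position"]
        M=np.linalg.inv(W@T); Rm,t=M[:3,:3],M[:3,3]
    else: Rm,t=np.array(p["R"]),np.array(p["t"])
    return Rm,t,FZ(p),np.array([p["cx"],p["cy"]])
def proj(c,X): q=c[0]@np.asarray(X)+c[1]; return q[:2]/q[2]*c[2]+c[3]
def onplane(c,uv,z):
    d=c[0].T@np.r_[(np.asarray(uv)-c[3])/c[2],1]; C=-c[0].T@c[1]; return C+d*(z-C[2])/d[2]
def totool(o,target):  # mm shift of TCP along tool axes to reach world target
    return (R.from_quat(o["ee_rot"]).inv().apply(np.asarray(target)-o["position"])*1000).round(1)
E
python3 - <<'E'
from h import *
o=manip.get_obs(); print(o["clock"],o["position"],o["ee_rot"],o["joint_pos"].round(2))
im=viewer.camera("wrist"); cv2.imwrite("pics/w1.png",im); c=cam("wrist",o)
for n in ["insert_large_center","insert_medium_center","insert_small_center","vial_center"]:
    for d in finder.find_in("wrist",n)[:2]: print(n,round(d["score"],2),np.round(d["position"],3),proj(c,d["position"]).round())
E
```

```text
1.1 [0.28014199 0.55871815 0.40476099] [ 2.30313568e-01  9.73116465e-01  7.86866717e-05 -1.01795287e-05] [-1.13  0.33 -0.06  1.46  0.02  1.35 -0.09]
```

View pics/w1.png

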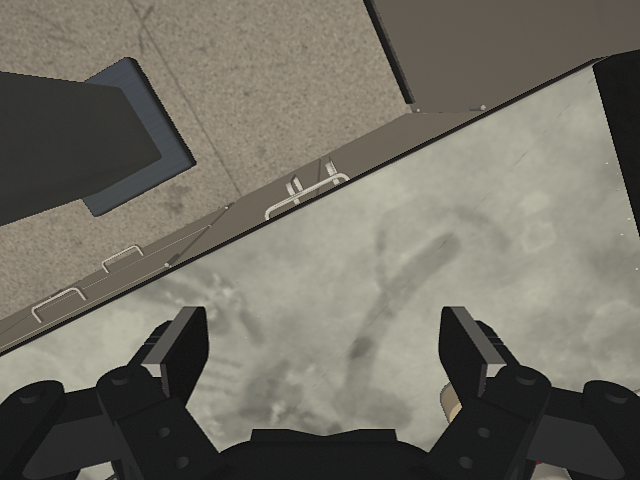

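The wrist view shows only the bench edge, since the moves were refused for lacking spin. I'll repeat them with spin.

Emit:
arm_command --plan '[{"dp": [0,0,-50],"spin": 0},{"dp": [-30,-10,-38],"spin": 0},{"dp": [-46,-18,0],"spin": 0},{"dp": [-46,-18,0],"spin": 0},{"dp": [-46,-18,0],"spin": 0}]' --grip -1

```text
clock: 1.85
position: [0.4026, 0.4246, 0.4932]
ee_rot: [0.23, 0.973, 0.0, 0.0]
ft_force: [0.5, 0.6, -0.1]
grip_width: 1.002
grasp_force: 0.0
```

Emit:
arm_command --plan '[{"dp": [-46,-18,0],"spin": 0},{"dp": [-46,-18,0],"spin": 0},{"dp": [-46,-18,0],"spin": 0},{"dp": [-46,-18,0],"spin": 0},{"dp": [-46,-18,0],"spin": 0}]'

```text
clock: 2.35
position: [0.5679, 0.2409, 0.493]
ee_rot: [0.23, 0.973, 0.0, 0.0]
ft_force: [0.7, 0.6, 0.8]
grip_width: 1.0
grasp_force: 0.0
```

Emit:
arm_command --plan '[{"dp": [-22,-9,0],"spin": 0},{"dp": [0,0,0],"spin": 0},{"dp": [0,0,0],"spin": 0},{"dp": [0,0,0],"spin": 0}]'

```text
clock: 2.75
position: [0.5818, 0.2262, 0.4927]
ee_rot: [0.229, 0.973, 0.0, -0.0]
ft_force: [0.5, 0.4, 0.3]
grip_width: 0.999
grasp_force: 0.0
```

Run:
```python
from h import *
o=manip.get_obs(); print(o["clock"],o["position"],o["ee_rot"],o["joint_pos"].round(2))
im=viewer.camera("wrist"); cv2.imwrite("pics/w2.png",im); c=cam("wrist",o)
for n in ["insert_large_center","insert_medium_center","insert_small_center","vial_center"]:
    for d in finder.find_in("wrist",n)[:2]: print(n,round(d["score"],2),np.round(d["position"],3),proj(c,d["position"]).round())
```

```text
2.75 [0.58180619 0.22615359 0.49273752] [ 2.29287773e-01  9.73358587e-01  3.44645386e-04 -2.45268286e-04] [-0.6   0.3   0.21  1.33 -0.06  1.52  0.71]
insert_large_center 0.63 [0.567 0.246 0.134] [336. 183.]
insert_medium_center 0.87 [0.571 0.239 0.16 ] [331. 197.]
insert_small_center 0.78 [0.575 0.237 0.189] [331. 211.]
insert_small_center 0.69 [0.547 0.072 0.031] [185. 220.]
vial_center 0.93 [0.58  0.231 0.249] [328. 247.]
vial_center 0.26 [ 0.611 -0.11   0.006] [ 99. 320.]
```

View pics/w2.png

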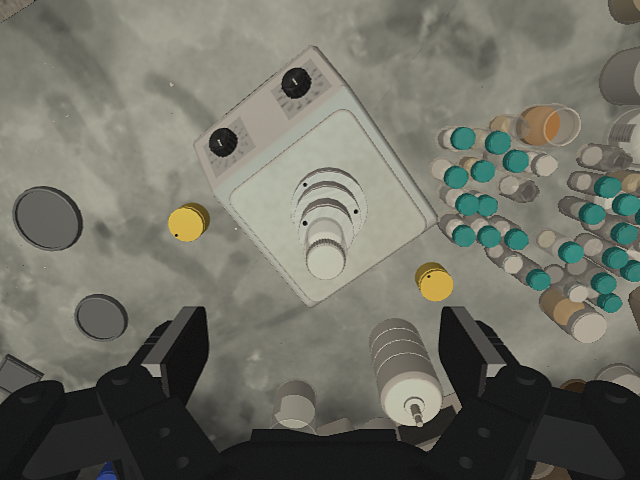

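The wrist view confirms the grey stack is on the hotplate, with the white cap at about (326,260). The yellow look-alikes stand off it at (189,222) and (434,282). Next is a close crop to find the circle centres.

Run:
```python
import cv2
im=cv2.imread("pics/w2.png")[150:300,250:410]; cv2.imwrite("pics/w2c.png",cv2.resize(im,None,fx=4.0,fy=4.0,interpolation=cv2.INTER_CUBIC))
```

```text
(no output)
```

View pics/w2c.png

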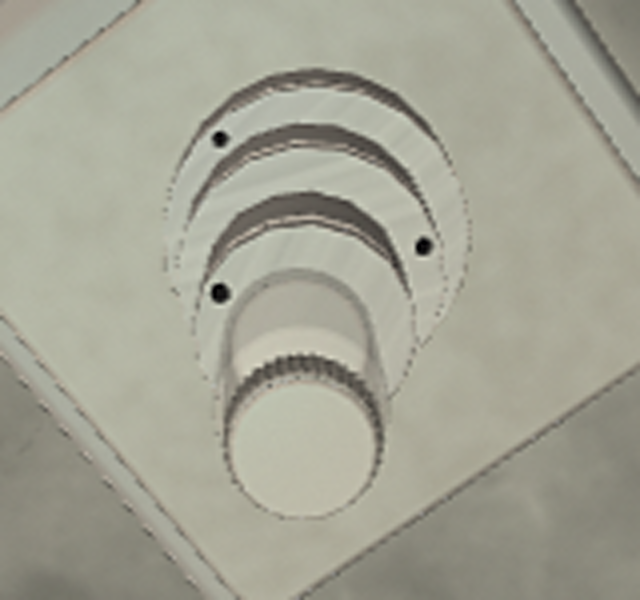

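Run:
```python
from h import *
from scipy.optimize import least_squares
o=dict(position=np.array([0.58180619,0.22615359,0.49273752]),ee_rot=[ 2.29287773e-01,9.73358587e-01,3.44645386e-04,-2.45268286e-04])
c=cam("wrist",o); a=np.linspace(0,2*np.pi,361)
def ext(p,z,r):
    P=np.array([proj(c,[p[0]+r*np.cos(t),p[1]+r*np.sin(t),z]) for t in a]); return np.r_[P[:,0].min(),P[:,0].max(),P[:,1].min()]
for n,z,r,e in [("small",.191,.02,(193,415,224)),("med",.161,.0265,(172,447,142)),("large",.131,.033,(163,470,86)),("cap",.251,.0105,(227,381,375))]:
    m=np.array(e)/4+[250,250,150]
    s=least_squares(lambda p:ext(p,z,r)-m,[.58,.226],diff_step=1e-3); print(n,s.x.round(4),s.fun.round(1))
print(onplane(c,(326,262),.251))
s=cam("scene");
for n,uv,z in [("tl",(457.5,275),.009),("tm",(407,317.5),.009),("ts",(364,278),.009)]: print(n,onplane(s,uv,z).round(4))
```

```text
small [0.5875 0.2266] [-0.2  0.2  0. ]
med [0.5855 0.2291] [ 0.6 -0.6 -0. ]
large [0.5863 0.2307] [-0.1  0.1  0. ]
cap [0.5861 0.2268] [ 0.8 -0.8 -0. ]
[0.586509   0.22661961 0.251     ]
tl [ 0.4558 -0.2544  0.009 ]
tm [ 0.4701 -0.0842  0.009 ]
ts [ 0.6052 -0.1057  0.009 ]
```

Emit:
arm_command --plan '[{"dp": [-4,2.5,20],"spin": 0},{"dp": [0,0,35],"spin": 0},{"dp": [0,0,35],"spin": 0},{"dp": [0,0,25],"spin": 0},{"dp": [0,0,3],"spin": 0}]'

```text
clock: 3.5
position: [0.5862, 0.2253, 0.3713]
ee_rot: [0.23, 0.973, -0.002, -0.002]
ft_force: [-0.3, 0.0, -0.1]
grip_width: 0.999
grasp_force: 0.0
```

Emit:
arm_command --plan '[{"dp": [0,0,0],"spin": 0},{"dp": [0,0,0],"spin": 0}]'

```text
clock: 3.7
position: [0.5876, 0.2254, 0.3767]
ee_rot: [0.23, 0.973, 0.001, 0.001]
ft_force: [0.3, -0.6, -0.2]
grip_width: 1.002
grasp_force: 0.0
```

Run:
```python
from h import *
o=manip.get_obs(); print(totool(o,[.5865,.2267,.374]))
im=viewer.camera("wrist"); cv2.imwrite("pics/w3.png",im)
```

```text
[1.6 0.7 2.7]
```

View pics/w3.png

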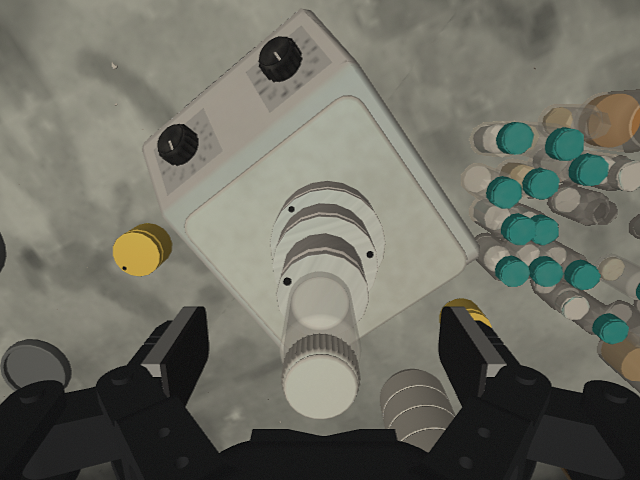

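The vial's cap is at (321,385), midway between the pads at columns 207 and 440. I'll close gently.

Emit:
arm_command --plan '[{"dp": [1,0.7,2],"spin": 0},{"dp": [0,0,0],"spin": 0},{"dp": [0,0,0],"spin": 0}]'

```text
clock: 4.05
position: [0.5866, 0.2263, 0.3731]
ee_rot: [0.23, 0.973, 0.0, 0.0]
ft_force: [-0.3, 0.6, -0.2]
grip_width: 1.002
grasp_force: 0.0
```

Emit:
arm_command --plan '[{"dp": [0,0,0],"spin": 0},{"dp": [0,0,0],"spin": 0},{"dp": [0,0,0],"spin": 0},{"dp": [0,0,0],"spin": 0},{"dp": [0,0,0],"spin": 0}]' --grip 1 --newtons 20

```text
clock: 4.55
position: [0.5867, 0.2262, 0.3728]
ee_rot: [0.23, 0.973, 0.0, 0.0]
ft_force: [-0.8, -0.0, 1.7]
grip_width: 0.305
grasp_force: 23.3
```

Emit:
arm_command --plan '[{"dp": [0,0,0],"spin": 0},{"dp": [0,0,0],"spin": 0},{"dp": [0,0,0],"spin": 0}]'

```text
clock: 4.85
position: [0.5867, 0.2263, 0.3728]
ee_rot: [0.23, 0.973, 0.0, 0.0]
ft_force: [0.5, 0.1, 0.6]
grip_width: 0.303
grasp_force: 23.3
```

Emit:
arm_command --plan '[{"dp": [0,0,-10],"spin": 0},{"dp": [0,0,-20],"spin": 0},{"dp": [0,0,-30],"spin": 0},{"dp": [0,0,-25],"spin": 0},{"dp": [0,0,-15],"spin": 0}]'

```text
clock: 5.35
position: [0.5867, 0.2262, 0.4756]
ee_rot: [0.23, 0.973, 0.001, 0.001]
ft_force: [0.4, -0.1, -0.0]
grip_width: 0.309
grasp_force: 23.2
```

Emit:
arm_command --plan '[{"dp": [-10,-15,0],"spin": 0},{"dp": [-20,-32,0],"spin": 0},{"dp": [-25,-40,0],"spin": 0},{"dp": [-25,-40,0],"spin": 0},{"dp": [-25,-40,0],"spin": 0}]'

```text
clock: 5.85
position: [0.6052, 0.0268, 0.4715]
ee_rot: [0.231, 0.973, -0.0, -0.001]
ft_force: [0.2, -0.0, -0.7]
grip_width: 0.305
grasp_force: 23.2
```

Emit:
arm_command --plan '[{"dp": [-25,-40,0],"spin": 0},{"dp": [-25,-40,0],"spin": 0},{"dp": [-25,-40,0],"spin": 0},{"dp": [-20,-32,0],"spin": 0},{"dp": [-10,-17,0],"spin": 0}]'

```text
clock: 6.35
position: [0.6224, -0.1737, 0.4714]
ee_rot: [0.233, 0.972, -0.001, -0.001]
ft_force: [-0.2, 0.6, -0.7]
grip_width: 0.308
grasp_force: 23.2
```

Emit:
arm_command --plan '[{"dp": [0,0,0],"spin": 0},{"dp": [0,0,0],"spin": 0},{"dp": [0,0,0],"spin": 0}]'

```text
clock: 6.65
position: [0.6238, -0.1671, 0.4721]
ee_rot: [0.23, 0.973, 0.0, -0.0]
ft_force: [0.5, 0.3, -0.6]
grip_width: 0.303
grasp_force: 23.2
```

Run:
```python
from h import *
o=manip.get_obs(); print(o["position"],o["ee_rot"],o["joint_pos"].round(2),o["grasp_force"])
im=viewer.camera("wrist"); cv2.imwrite("pics/w4.png",im); c=cam("wrist",o)
for n in ["tray_large","tray_medium","tray_small","tray_vial","blue_cap_bottle"]:
    for d in finder.find_in("wrist",n)[:2]: print(n,round(d["score"],2),np.round(d["position"],3),proj(c,d["position"]).round())
```

```text
[ 0.62379714 -0.16714745  0.47209203] [ 2.29573241e-01  9.73291201e-01  3.52252787e-04 -4.90154851e-04] [-0.11  0.37  0.41  1.31 -0.14  1.49  1.4 ] 23.229815687445807
tray_large 0.73 [ 0.46  -0.255  0.005] [175.  84.]
tray_medium 0.72 [ 0.48  -0.099  0.002] [319.  28.]
tray_small 0.62 [ 0.611 -0.109  0.006] [365. 152.]
tray_vial 0.94 [ 0.632 -0.262  0.001] [252. 229.]
blue_cap_bottle 0.85 [ 0.765 -0.145  0.056] [399. 303.]
```

View pics/w4.png

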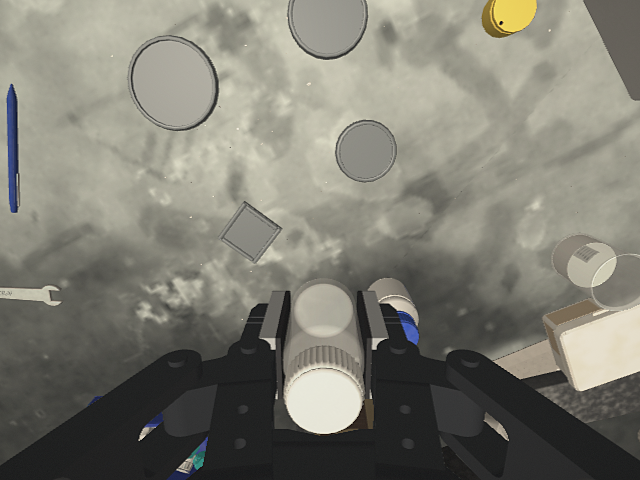

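The vial is held upright. Tray centres are at about (173,82) large, (366,151) small and (251,232) vial, and the medium tray is cut off at the top. The bottle is at (399,303).

Run:
```python
from h import *
o=dict(position=np.array([0.62379714,-0.16714745,0.47209203]),ee_rot=[2.29573241e-01,9.73291201e-01,3.52252787e-04,-4.90154851e-04])
c=cam("wrist",o)
for n,uv in [("L",(173,82.5)),("S",(366,151)),("V",(251,232))]: print(n,onplane(c,uv,.009).round(4))
V=onplane(c,(251,232),.009)
print(totool(manip.get_obs(),[V[0],V[1],.187]))
```

```text
L [ 0.4591 -0.2553  0.009 ]
S [ 0.6095 -0.1076  0.009 ]
V [ 0.6333 -0.2626  0.009 ]
[-51.  -80.8 285.7]
```

Emit:
arm_command --plan '[{"dp": [-10,-16,0],"spin": 0},{"dp": [-20,-32,20],"spin": 0},{"dp": [-16,-25,40],"spin": 0},{"dp": [-5,-8,45],"spin": 0},{"dp": [0,0,45],"spin": 0}]'

```text
clock: 7.45
position: [0.6323, -0.2658, 0.3212]
ee_rot: [0.232, 0.973, -0.001, 0.0]
ft_force: [1.6, -0.2, -1.0]
grip_width: 0.309
grasp_force: 23.2
```

Emit:
arm_command --plan '[{"dp": [0,0,40],"spin": 0},{"dp": [0,0,20],"spin": 0},{"dp": [0,0,0],"spin": 0},{"dp": [0,0,0],"spin": 0}]'

```text
clock: 7.85
position: [0.6333, -0.2635, 0.2636]
ee_rot: [0.23, 0.973, -0.0, 0.0]
ft_force: [0.4, 0.0, 0.4]
grip_width: 0.299
grasp_force: 23.2
```

Run:
```python
from h import *
o=manip.get_obs(); print(o["position"],o["ee_rot"]);im=viewer.camera("wrist"); cv2.imwrite("pics/w5.png",im); c=cam("wrist",o)
for n in ["tray_vial","vial_center"]:
    for d in finder.find_in("wrist",n)[:1]: print(n,round(d["score"],2),np.round(d["position"],3),proj(c,d["position"]).round())
print(totool(o,[.633,-.2627,.187]))
```

```text
[ 0.63334304 -0.26349356  0.26357127] [ 2.30208750e-01  9.73141218e-01 -5.64906964e-05  3.14118564e-04]
vial_center 0.92 [ 0.626 -0.259  0.134] [322. 360.]
[ 0.7  0.6 76.6]
```

View pics/w5.png

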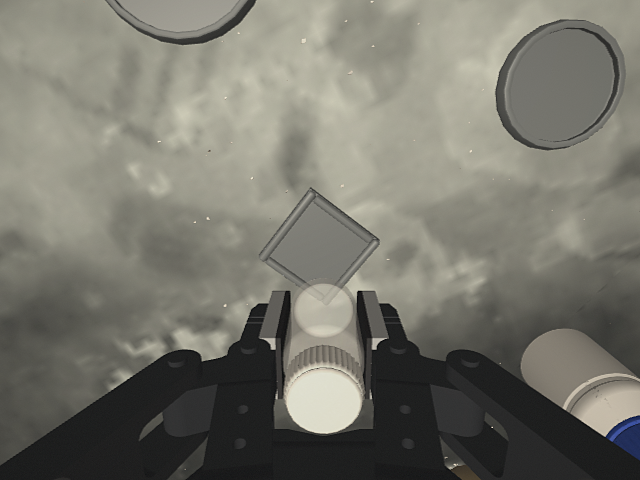

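The square tray's corners are at (260,257), (312,188) and (379,240), just ahead of the vial. I'll check its centre from these and descend.

Run:
```python
from h import *
o=manip.get_obs(); c=cam("wrist",o)
P=[onplane(c,u,.009) for u in [(260,257),(312,188),(379,240)]]
print(np.round(P,4),np.linalg.norm(P[0]-P[1]),np.linalg.norm(P[2]-P[1])); C=(P[0]+P[2])/2; print(C,totool(o,[C[0],C[1],.187]))
```

```text
[[ 0.6232 -0.3003  0.009 ]
 [ 0.5998 -0.253   0.009 ]
 [ 0.6456 -0.2314  0.009 ]] 0.052820284871776785 0.05064497829915976
[ 0.63443555 -0.26586031  0.009     ] [-1.4 -1.6 77.9]
```

Emit:
arm_command --plan '[{"dp": [-0.6,-1,25],"spin": 0},{"dp": [0,0,25],"spin": 0},{"dp": [0,0,15],"spin": 0},{"dp": [0,0,6],"spin": 0},{"dp": [0,0,0],"spin": 0}]'

```text
clock: 8.5
position: [0.6332, -0.2646, 0.1917]
ee_rot: [0.23, 0.973, 0.0, -0.0]
ft_force: [-0.6, 0.1, 0.8]
grip_width: 0.307
grasp_force: 23.2
```

Emit:
arm_command --plan '[{"dp": [0,0,1],"spin": 0},{"dp": [0,0,1],"spin": 0},{"dp": [0,0,1],"spin": 0},{"dp": [0,0,0],"spin": 0}]'

```text
clock: 8.9
position: [0.6332, -0.2647, 0.189]
ee_rot: [0.23, 0.973, 0.0, 0.0]
ft_force: [0.4, 0.3, 0.1]
grip_width: 0.303
grasp_force: 23.2
```

Emit:
arm_command --plan '[{"dp": [0,0,1],"spin": 0},{"dp": [0,0,0.5],"spin": 0},{"dp": [0,0,0.5],"spin": 0},{"dp": [0,0,0],"spin": 0}]'

```text
clock: 9.3
position: [0.6331, -0.2646, 0.1868]
ee_rot: [0.23, 0.973, 0.0, 0.0]
ft_force: [-0.9, 0.9, 2.0]
grip_width: 0.304
grasp_force: 23.5
```

Emit:
arm_command --plan '[{"dp": [0,0,0.4],"spin": 0},{"dp": [0,0,0],"spin": 0}]'

```text
clock: 9.5
position: [0.6332, -0.2647, 0.1868]
ee_rot: [0.23, 0.973, 0.0, 0.0]
ft_force: [-2.7, 1.3, 6.1]
grip_width: 0.308
grasp_force: 23.9
```

Emit:
arm_command --plan '[{"dp": [0,0,0.4],"spin": 0},{"dp": [0,0,0],"spin": 0}]'

```text
clock: 9.7
position: [0.6332, -0.2647, 0.1867]
ee_rot: [0.23, 0.973, 0.0, 0.0]
ft_force: [-4.1, 2.6, 9.5]
grip_width: 0.307
grasp_force: 24.2
```

Contact came exactly where predicted. I'll relax the press and release.

Emit:
arm_command --plan '[{"dp": [0,0,-0.7],"spin": 0},{"dp": [0,0,0],"spin": 0}]'

```text
clock: 9.9
position: [0.6332, -0.2647, 0.1868]
ee_rot: [0.23, 0.973, 0.0, 0.0]
ft_force: [-1.6, 1.6, 3.5]
grip_width: 0.304
grasp_force: 23.7
```

Emit:
arm_command --plan '[{"dp": [0,0,0],"spin": 0},{"dp": [0,0,0],"spin": 0},{"dp": [0,0,0],"spin": 0},{"dp": [0,0,0],"spin": 0}]' --grip 0

```text
clock: 10.3
position: [0.6331, -0.2646, 0.1864]
ee_rot: [0.23, 0.973, 0.0, -0.0]
ft_force: [-1.2, -0.1, -0.2]
grip_width: 0.498
grasp_force: 0.0
```

Emit:
arm_command --plan '[{"dp": [0,0,-15],"spin": 0},{"dp": [0,0,-30],"spin": 0},{"dp": [0,0,-45],"spin": 0},{"dp": [0,0,-45],"spin": 0},{"dp": [0,0,-45],"spin": 0}]'

```text
clock: 10.8
position: [0.6327, -0.2647, 0.3698]
ee_rot: [0.23, 0.973, -0.0, 0.001]
ft_force: [1.0, -0.4, -0.2]
grip_width: 0.5
grasp_force: 0.0
```

Emit:
arm_command --plan '[{"dp": [0,0,-45],"spin": 0},{"dp": [0,0,-45],"spin": 0},{"dp": [20,32,-30],"spin": 0},{"dp": [27,42,0],"spin": 0},{"dp": [27,42,0],"spin": 0}]' --grip -1

```text
clock: 11.3
position: [0.6181, -0.1271, 0.489]
ee_rot: [0.231, 0.973, 0.0, 0.002]
ft_force: [0.9, 0.1, -0.5]
grip_width: 1.0
grasp_force: 0.0
```

Run:
```python
from h import *
o=manip.get_obs(); print(o["position"],o["joint_pos"].round(2),totool(o,[.5873,.227,.47]))
im=viewer.camera("wrist"); cv2.imwrite("pics/w6.png",im)
im=viewer.camera("side")
for n in ["vial_center"]:
  for k in ("wrist","side"):
    for d in finder.find_in(k,n)[:2]: print(k,round(d["score"],2),np.round(d["position"],3))
```

```text
[ 0.61810919 -0.12709791  0.48904217] [-0.17  0.33  0.4   1.33 -0.13  1.51  1.32] [186.9 302.4  18.8]
wrist 0.84 [ 0.63  -0.254  0.048]
side 0.68 [ 0.627 -0.273  0.044]
```

View pics/w6.png

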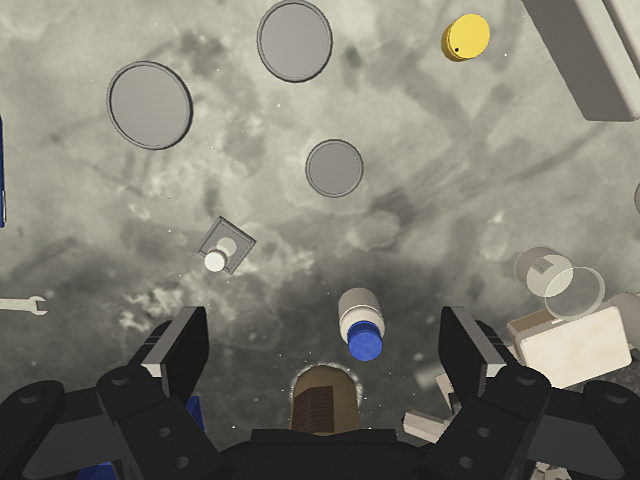

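The vial stands upright inside the square tray, with its cap at (215,261). The round trays are at (149,105) large, (295,41) medium and (334,168) small. Back to the stack.

Run:
```python
from h import *
o=dict(position=np.array([0.61810919,-0.12709791,0.48904217]),ee_rot=[0.231,0.973,0,.002])
for q in ([0.231,0.973,0,.002],[.23,.973,0,0]):
    o["ee_rot"]=np.array(q)/np.linalg.norm(q); c=cam("wrist",o)
    for n,uv in [("L",(149.5,105)),("S",(334.5,168)),("M",(294.5,41))]: print(n,onplane(c,uv,.009).round(4))
```

```text
L [ 0.4595 -0.2553  0.009 ]
S [ 0.6095 -0.1071  0.009 ]
M [ 0.4743 -0.0865  0.009 ]
L [ 0.4578 -0.2553  0.009 ]
S [ 0.6076 -0.1066  0.009 ]
M [ 0.4722 -0.0863  0.009 ]
```

Emit:
arm_command --plan '[{"dp": [24,38,0],"spin": 0},{"dp": [24,38,0],"spin": 0},{"dp": [24,38,0],"spin": 0},{"dp": [24,38,0],"spin": 0},{"dp": [24,38,0],"spin": 0}]'

```text
clock: 12.0
position: [0.5967, 0.0955, 0.4874]
ee_rot: [0.232, 0.973, -0.0, 0.001]
ft_force: [0.2, 0.6, -0.9]
grip_width: 0.998
grasp_force: 0.0
```

Emit:
arm_command --plan '[{"dp": [24,38,0],"spin": 0},{"dp": [20,32,5],"spin": 0},{"dp": [10,16,10],"spin": 0},{"dp": [0,0,10],"spin": 0},{"dp": [0,0,0],"spin": 0}]'

```text
clock: 12.5
position: [0.5876, 0.1949, 0.4599]
ee_rot: [0.231, 0.973, -0.001, -0.001]
ft_force: [0.0, -0.7, 0.1]
grip_width: 1.004
grasp_force: 0.0
```

Emit:
arm_command --plan '[{"dp": [0,0,0],"spin": 0},{"dp": [0,0,0],"spin": 0}]'

```text
clock: 12.7
position: [0.5877, 0.1949, 0.4623]
ee_rot: [0.232, 0.973, 0.0, 0.001]
ft_force: [0.6, -0.9, -0.2]
grip_width: 0.999
grasp_force: 0.0
```

Run:
```python
from h import *
o=manip.get_obs(); print(o["position"],o["ee_rot"])
im=viewer.camera("wrist"); cv2.imwrite("pics/w7.png",im); c=cam("wrist",o); u=proj(c,[.587,.2275,.18]).astype(int); print(u)
x,y=u-[75,65]; print(x,y); cv2.imwrite("pics/w7c.png",cv2.resize(im[y:y+130,x:x+150],None,fx=4,fy=4,interpolation=cv2.INTER_CUBIC))
print(totool(o,[.5873,.2268,.345]))
```

```text
[0.58771797 0.19488157 0.46232239] [2.31752354e-01 9.72774686e-01 5.09597900e-05 5.04929065e-04]
[365 211]
290 146
[ 14.9  28.3 117.3]
```

View pics/w7c.png

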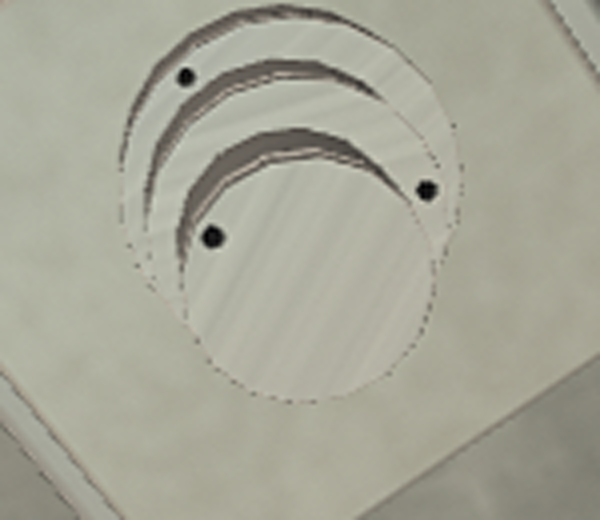

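The small insert's top circle spans x 185–434 and y 160–402 in the crop, which puts its centre at about (367,216) in the image.

Run:
```python
from h import *
o=manip.get_obs(); c=cam("wrist",o); P=onplane(c,(367.4,216.3),.191); print(P)
print(totool(o,[P[0],P[1],.340]))
```

```text
[0.58715663 0.22763224 0.191     ]
[ 15.1  28.6 122.4]
```

Emit:
arm_command --plan '[{"dp": [10,19,0],"spin": 0},{"dp": [5,9.6,20],"spin": 0},{"dp": [0,0,30],"spin": 0},{"dp": [0,0,20],"spin": 0},{"dp": [0,0,10],"spin": 0}]'

```text
clock: 13.25
position: [0.5865, 0.2285, 0.38]
ee_rot: [0.231, 0.973, -0.001, -0.001]
ft_force: [0.1, 0.5, -0.1]
grip_width: 0.995
grasp_force: 0.0
```

Emit:
arm_command --plan '[{"dp": [0,0,0],"spin": 0},{"dp": [0,0,0],"spin": 0},{"dp": [0,0,0],"spin": 0}]'

```text
clock: 13.55
position: [0.5869, 0.2291, 0.3832]
ee_rot: [0.23, 0.973, 0.001, 0.001]
ft_force: [-0.5, -0.3, 1.1]
grip_width: 1.0
grasp_force: 0.0
```

Run:
```python
from h import *
o=manip.get_obs(); print(o["position"],totool(o,[.5872,.2274,.340]))
```

```text
[0.58692723 0.22909654 0.38317969] [-0.9 -1.5 43.2]
```

Emit:
arm_command --plan '[{"dp": [-0.9,-1.5,15],"spin": 0},{"dp": [0,0,18],"spin": 0},{"dp": [0,0,10],"spin": 0},{"dp": [0,0,0],"spin": 0},{"dp": [0,0,0],"spin": 0}]'

```text
clock: 14.05
position: [0.5868, 0.2275, 0.3388]
ee_rot: [0.23, 0.973, 0.0, 0.0]
ft_force: [0.3, 0.3, 0.8]
grip_width: 1.0
grasp_force: 0.0
```

Emit:
arm_command --plan '[{"dp": [0,0,0],"spin": 0},{"dp": [0,0,0],"spin": 0},{"dp": [0,0,0],"spin": 0},{"dp": [0,0,0],"spin": 0},{"dp": [0,0,0],"spin": 0}]' --grip 1 --newtons 40

```text
clock: 14.55
position: [0.5869, 0.2274, 0.3393]
ee_rot: [0.23, 0.973, 0.0, 0.0]
ft_force: [-0.5, -1.6, 4.6]
grip_width: 0.451
grasp_force: 40.5
```

Emit:
arm_command --plan '[{"dp": [0,0,0],"spin": 0},{"dp": [0,0,0],"spin": 0}]'

```text
clock: 14.75
position: [0.5869, 0.2274, 0.3393]
ee_rot: [0.23, 0.973, 0.0, 0.0]
ft_force: [-0.3, -0.2, 5.9]
grip_width: 0.454
grasp_force: 40.5
```

Emit:
arm_command --plan '[{"dp": [0,0,-6],"spin": 0},{"dp": [0,0,-15],"spin": 0},{"dp": [0,0,-25],"spin": 0},{"dp": [0,0,-25],"spin": 0},{"dp": [-8,-14,-15],"spin": 0}]'

```text
clock: 15.25
position: [0.5872, 0.2132, 0.4273]
ee_rot: [0.228, 0.974, 0.001, 0.001]
ft_force: [0.2, 0.4, -0.8]
grip_width: 0.455
grasp_force: 40.4
```

Emit:
arm_command --plan '[{"dp": [-20,-34,0],"spin": 0},{"dp": [-22,-38,0],"spin": 0},{"dp": [-22,-38,0],"spin": 0},{"dp": [-22,-38,0],"spin": 0},{"dp": [-22,-38,0],"spin": 0}]'

```text
clock: 15.75
position: [0.6001, -0.0065, 0.4251]
ee_rot: [0.231, 0.973, -0.0, 0.0]
ft_force: [1.7, -0.8, -0.2]
grip_width: 0.462
grasp_force: 40.4
```

Emit:
arm_command --plan '[{"dp": [-22,-38,10],"spin": 0},{"dp": [-20,-34,20],"spin": 0},{"dp": [-10,-18,25],"spin": 0},{"dp": [0,0,30],"spin": 0},{"dp": [0,0,20],"spin": 0}]'

```text
clock: 16.25
position: [0.6057, -0.1094, 0.3179]
ee_rot: [0.232, 0.973, -0.0, -0.001]
ft_force: [0.1, 0.7, -1.0]
grip_width: 0.455
grasp_force: 40.4
```

Emit:
arm_command --plan '[{"dp": [0,0,0],"spin": 0},{"dp": [0,0,0],"spin": 0},{"dp": [0,0,0],"spin": 0}]'

```text
clock: 16.55
position: [0.6072, -0.1075, 0.3213]
ee_rot: [0.23, 0.973, 0.0, 0.001]
ft_force: [0.3, 0.8, -1.5]
grip_width: 0.452
grasp_force: 40.5
```

Run:
```python
from h import *
o=manip.get_obs(); print(o["position"],o["ee_rot"],totool(o,[.6085,-.107,.1823]))
im=viewer.camera("wrist"); cv2.imwrite("pics/w8.png",im)
```

```text
[ 0.60716664 -0.10751772  0.3213476 ] [2.30388235e-01 9.73098146e-01 1.74493294e-04 1.10881120e-03] [ -0.7   0.9 139.1]
```

View pics/w8.png

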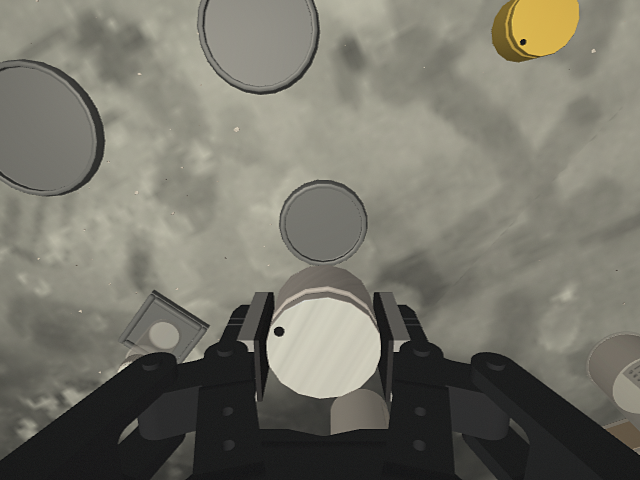

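The insert is held level, and the small tray's rim is centred at (323,222). The vial is still upright at (163,335).

Run:
```python
from h import *
o=manip.get_obs(); c=cam("wrist",o); P=onplane(c,(323,222.5),.009); print(P,totool(o,[P[0],P[1],.1823]))
```

```text
[ 0.6081795  -0.10670515  0.009     ] [ -0.3   0.8 139.1]
```

Emit:
arm_command --plan '[{"dp": [0,0,25],"spin": 0},{"dp": [0,0,35],"spin": 0},{"dp": [0,0,35],"spin": 0},{"dp": [0,0,25],"spin": 0},{"dp": [0,0,10],"spin": 0}]'

```text
clock: 17.1
position: [0.6064, -0.1068, 0.188]
ee_rot: [0.23, 0.973, -0.0, -0.001]
ft_force: [-0.6, -0.5, -0.9]
grip_width: 0.456
grasp_force: 40.5
```

Emit:
arm_command --plan '[{"dp": [0,0,3],"spin": 0},{"dp": [0,0,0],"spin": 0},{"dp": [0,0,0],"spin": 0}]'

```text
clock: 17.4
position: [0.6076, -0.1072, 0.1883]
ee_rot: [0.23, 0.973, 0.0, 0.001]
ft_force: [-0.5, -0.3, -1.0]
grip_width: 0.453
grasp_force: 40.5
```

Emit:
arm_command --plan '[{"dp": [0,0.6,2],"spin": 0},{"dp": [0,0,1.5],"spin": 0},{"dp": [0,0,1],"spin": 0},{"dp": [0,0,0.5],"spin": 0},{"dp": [0,0,0],"spin": 0}]'

```text
clock: 17.9
position: [0.6072, -0.1065, 0.1823]
ee_rot: [0.23, 0.973, 0.0, 0.0]
ft_force: [-2.5, 0.6, 5.8]
grip_width: 0.451
grasp_force: 41.2
```

Emit:
arm_command --plan '[{"dp": [0,0,0.5],"spin": 0},{"dp": [0,0,0.3],"spin": 0},{"dp": [0,0,0],"spin": 0}]'

```text
clock: 18.2
position: [0.6073, -0.1066, 0.1823]
ee_rot: [0.23, 0.973, 0.0, 0.0]
ft_force: [-6.4, 0.7, 13.3]
grip_width: 0.454
grasp_force: 41.8
```

Emit:
arm_command --plan '[{"dp": [0,0,0.5],"spin": 0},{"dp": [0,0,0],"spin": 0}]'

```text
clock: 18.4
position: [0.6073, -0.1066, 0.1822]
ee_rot: [0.23, 0.973, 0.0, 0.0]
ft_force: [-9.2, 3.0, 19.6]
grip_width: 0.453
grasp_force: 42.4
```

Emit:
arm_command --plan '[{"dp": [0,0,-1.3],"spin": 0},{"dp": [0,0,0],"spin": 0}]'

```text
clock: 18.6
position: [0.6073, -0.1066, 0.1823]
ee_rot: [0.23, 0.973, 0.0, 0.0]
ft_force: [-2.2, -0.0, 7.5]
grip_width: 0.453
grasp_force: 41.1
```

Emit:
arm_command --plan '[{"dp": [0,0,0],"spin": 0},{"dp": [0,0,0],"spin": 0},{"dp": [0,0,0],"spin": 0},{"dp": [0,0,0],"spin": 0}]' --grip -0.4

```text
clock: 19.0
position: [0.6071, -0.1065, 0.1814]
ee_rot: [0.23, 0.973, -0.0, -0.0]
ft_force: [-0.6, 0.7, -0.4]
grip_width: 0.7
grasp_force: 0.0
```

Emit:
arm_command --plan '[{"dp": [0,0,-15],"spin": 0},{"dp": [0,0,-35],"spin": 0},{"dp": [0,0,-50],"spin": 0},{"dp": [0,0,-50],"spin": 0},{"dp": [0,0,-50],"spin": 0}]'

```text
clock: 19.5
position: [0.6066, -0.1067, 0.3849]
ee_rot: [0.231, 0.973, 0.0, 0.0]
ft_force: [0.5, 0.1, 0.2]
grip_width: 0.701
grasp_force: 0.0
```

Emit:
arm_command --plan '[{"dp": [0,0,-45],"spin": 0},{"dp": [15,26,-10],"spin": 0},{"dp": [23,39,0],"spin": 0},{"dp": [23,39,0],"spin": 0},{"dp": [23,39,0],"spin": 0}]' --grip -1

```text
clock: 20.0
position: [0.5955, 0.0602, 0.4381]
ee_rot: [0.231, 0.973, 0.0, 0.001]
ft_force: [0.6, -0.9, 0.8]
grip_width: 0.996
grasp_force: 0.0
```

Emit:
arm_command --plan '[{"dp": [23,39,0],"spin": 0},{"dp": [23,39,0],"spin": 0},{"dp": [20,34,0],"spin": 0},{"dp": [10,17,0],"spin": 0},{"dp": [0,0,0],"spin": 0}]'

```text
clock: 20.5
position: [0.5849, 0.2122, 0.4373]
ee_rot: [0.228, 0.974, 0.001, -0.0]
ft_force: [0.7, 0.4, 0.1]
grip_width: 0.996
grasp_force: 0.0
```

Emit:
arm_command --plan '[{"dp": [0,0,0],"spin": 0},{"dp": [0,0,0],"spin": 0}]'

```text
clock: 20.7
position: [0.5863, 0.2067, 0.4373]
ee_rot: [0.231, 0.973, -0.0, 0.0]
ft_force: [0.8, -0.3, -0.1]
grip_width: 0.998
grasp_force: 0.0
```

Run:
```python
from h import *
o=manip.get_obs(); print(o["position"],o["ee_rot"])
im=viewer.camera("wrist"); cv2.imwrite("pics/w9.png",im); c=cam("wrist",o); u=proj(c,[.586,.2295,.15]).astype(int)
x,y=u-[75,65]; print(x,y); a=cv2.resize(im[y:y+130,x:x+150],None,fx=4,fy=4,interpolation=cv2.INTER_CUBIC)
s=viewer.camera("scene"); b=cv2.resize(s[200:300,330:410],None,fx=2.0,fy=2.0); a=np.hstack([a,np.zeros((520,160,3),np.uint8)]); a[:200,600:]=b
cv2.imwrite("pics/w9c.png",a)
for k,n in (("scene","vial_center"),("scene","insert_small_center"),("wrist","insert_medium_center")):
  for d in finder.find_in(k,n)[:3]: print(k,n,round(d["score"],2),np.round(d["position"],3))
```

```text
[0.58631967 0.20665644 0.43733686] [ 2.31359774e-01  9.72868151e-01 -6.17039682e-05  4.60953330e-04]
277 151
scene vial_center 0.53 [ 0.631 -0.254  0.043]
scene insert_small_center 0.71 [ 0.599 -0.102  0.038]
scene insert_small_center 0.71 [0.548 0.073 0.031]
scene insert_small_center 0.66 [0.743 0.297 0.028]
wrist insert_medium_center 0.77 [0.584 0.227 0.158]
```

View pics/w9c.png

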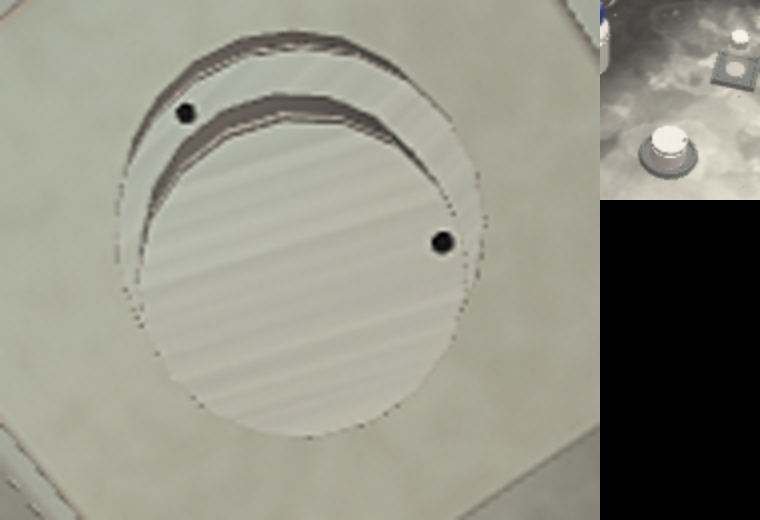

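The medium insert's top spans x 137–468 and y 122–437 in the crop, centre about (353,221) in the image. The inset shows the small insert seated in its tray and the vial upright.

Run:
```python
from h import *
o=manip.get_obs(); c=cam("wrist",o); P=onplane(c,(352.6,220.9),.161); print(P)
print(totool(o,[P[0],P[1],.309]))
```

```text
[0.58517651 0.23001134 0.161     ]
[ 11.   19.6 127.8]
```

Emit:
arm_command --plan '[{"dp": [7,12,0],"spin": 0},{"dp": [4,7.6,20],"spin": 0},{"dp": [0,0,30],"spin": 0},{"dp": [0,0,20],"spin": 0},{"dp": [0,0,10],"spin": 0}]'

```text
clock: 21.45
position: [0.5843, 0.2318, 0.3544]
ee_rot: [0.23, 0.973, -0.001, -0.001]
ft_force: [-0.5, -0.3, 0.1]
grip_width: 1.002
grasp_force: 0.0
```

Emit:
arm_command --plan '[{"dp": [0,0,0],"spin": 0},{"dp": [0,0,0],"spin": 0},{"dp": [0,0,0],"spin": 0}]'

```text
clock: 21.75
position: [0.5853, 0.231, 0.3581]
ee_rot: [0.23, 0.973, 0.001, 0.001]
ft_force: [0.5, 0.2, 1.0]
grip_width: 1.003
grasp_force: 0.0
```

Run:
```python
from h import *
o=manip.get_obs(); print(o["position"],totool(o,[.5853,.2298,.309]))
```

```text
[0.58532193 0.23099562 0.35808807] [-0.5 -1.2 49.1]
```

Emit:
arm_command --plan '[{"dp": [-0.5,-1.2,18],"spin": 0},{"dp": [0,0,20],"spin": 0},{"dp": [0,0,11],"spin": 0},{"dp": [0,0,0],"spin": 0},{"dp": [0,0,0],"spin": 0}]'

```text
clock: 22.25
position: [0.5852, 0.2296, 0.3086]
ee_rot: [0.23, 0.973, 0.0, 0.0]
ft_force: [-0.1, 0.1, 0.8]
grip_width: 0.999
grasp_force: 0.0
```

Emit:
arm_command --plan '[{"dp": [0,0,0],"spin": 0},{"dp": [0,0,0],"spin": 0},{"dp": [0,0,0],"spin": 0},{"dp": [0,0,0],"spin": 0},{"dp": [0,0,0],"spin": 0}]' --grip 1 --newtons 50

```text
clock: 22.75
position: [0.5852, 0.2295, 0.3089]
ee_rot: [0.23, 0.973, 0.001, 0.001]
ft_force: [-0.4, -1.3, 5.5]
grip_width: 0.606
grasp_force: 52.8
```

Emit:
arm_command --plan '[{"dp": [0,0,0],"spin": 0},{"dp": [0,0,0],"spin": 0}]'

```text
clock: 22.95
position: [0.5852, 0.2295, 0.3088]
ee_rot: [0.23, 0.973, 0.001, 0.001]
ft_force: [-0.7, -1.6, 5.8]
grip_width: 0.606
grasp_force: 52.8
```

Emit:
arm_command --plan '[{"dp": [0,0,-6],"spin": 0},{"dp": [0,0,-18],"spin": 0},{"dp": [0,0,-30],"spin": 0},{"dp": [0,0,-30],"spin": 0},{"dp": [-2,-14,-16],"spin": 0}]'

```text
clock: 23.45
position: [0.5803, 0.2174, 0.4101]
ee_rot: [0.229, 0.973, 0.001, 0.001]
ft_force: [0.3, -0.3, -1.8]
grip_width: 0.603
grasp_force: 52.6
```

Emit:
arm_command --plan '[{"dp": [-4,-30,0],"spin": 0},{"dp": [-5,-42,0],"spin": 0},{"dp": [-5,-42,0],"spin": 0},{"dp": [-5,-42,0],"spin": 0},{"dp": [-5,-42,0],"spin": 0}]'

```text
clock: 23.95
position: [0.5116, 0.0258, 0.4071]
ee_rot: [0.231, 0.973, -0.0, -0.0]
ft_force: [0.6, -0.4, -0.9]
grip_width: 0.606
grasp_force: 52.6
```

Emit:
arm_command --plan '[{"dp": [-5,-42,0],"spin": 0},{"dp": [-5,-40,15],"spin": 0},{"dp": [-3,-26,25],"spin": 0},{"dp": [-2,-12,25],"spin": 0},{"dp": [0,0,15],"spin": 0}]'

```text
clock: 24.45
position: [0.4706, -0.0886, 0.3256]
ee_rot: [0.232, 0.973, -0.0, -0.001]
ft_force: [0.7, 1.1, -2.9]
grip_width: 0.603
grasp_force: 52.6
```

Emit:
arm_command --plan '[{"dp": [0,0,0],"spin": 0},{"dp": [0,0,0],"spin": 0},{"dp": [0,0,0],"spin": 0}]'

```text
clock: 24.75
position: [0.4729, -0.0856, 0.3285]
ee_rot: [0.23, 0.973, 0.0, 0.001]
ft_force: [0.4, -0.9, -2.2]
grip_width: 0.602
grasp_force: 52.6
```

Run:
```python
from h import *
o=manip.get_obs(); print(o["position"],o["ee_rot"],o["joint_pos"].round(2),totool(o,[.4725,-.086,.1818]))
im=viewer.camera("wrist"); cv2.imwrite("pics/w10.png",im)
```

```text
[ 0.47293273 -0.08558449  0.32851167] [2.30086484e-01 9.73169948e-01 2.55921108e-04 6.29687755e-04] [-0.31  0.06  0.41  1.95 -0.03  1.13  1.22] [  0.4  -0.7 146.7]
```

View pics/w10.png

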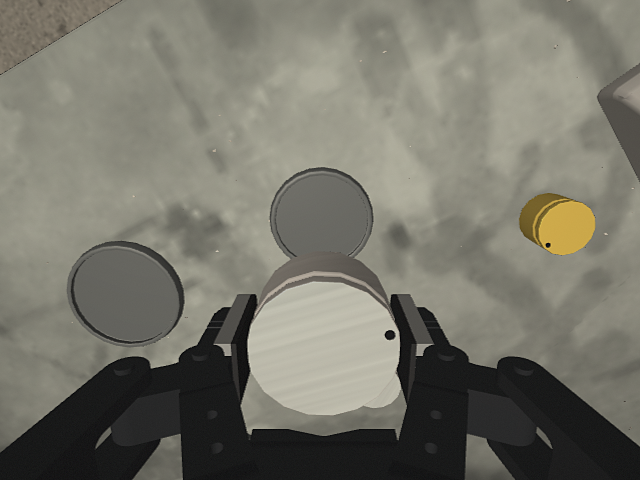

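The medium tray is right ahead (x 270–373, top row 167), and the large tray is at (126,294).

Run:
```python
from h import *
from scipy.optimize import least_squares
o=manip.get_obs(); c=cam("wrist",o); a=np.linspace(0,2*np.pi,361)
def ext(p,r,z=.008):
    P=np.array([proj(c,[p[0]+r*np.cos(t),p[1]+r*np.sin(t),z]) for t in a]); return np.r_[P.min(0),P.max(0)]
for n,r,m,k,x in (("M",.04,[270,167,373],[0,1,2],[.4725,-.086]),("L",.0465,[67,241,184,346],[0,1,2,3],[.458,-.255])):
    s=least_squares(lambda p:(ext(p,r)[k]-m),x,diff_step=1e-3); print(n,s.x.round(4),s.fun.round(1))
    if n=="M": print(totool(o,[*s.x,.1818]))
```

```text
M [ 0.4736 -0.086 ] [-1.4  0.1  1.4]
[ -0.6  -0.3 146.7]
L [ 0.4593 -0.2547] [-0.1 -0.3  0.1  0.4]
```

Emit:
arm_command --plan '[{"dp": [0,-0.7,25],"spin": 0},{"dp": [0,0,40],"spin": 0},{"dp": [0,0,40],"spin": 0},{"dp": [0,0,24],"spin": 0},{"dp": [0,0,10],"spin": 0}]'

```text
clock: 25.3
position: [0.4719, -0.0859, 0.187]
ee_rot: [0.23, 0.973, -0.0, -0.001]
ft_force: [-0.9, 0.2, -0.6]
grip_width: 0.602
grasp_force: 52.7
```

Emit:
arm_command --plan '[{"dp": [0,0,1],"spin": 0},{"dp": [0,0,0],"spin": 0},{"dp": [0,0,0],"spin": 0}]'

```text
clock: 25.6
position: [0.4732, -0.0863, 0.1891]
ee_rot: [0.23, 0.973, 0.0, 0.001]
ft_force: [0.8, -0.6, -2.3]
grip_width: 0.605
grasp_force: 52.7
```

Emit:
arm_command --plan '[{"dp": [0,0,3],"spin": 0},{"dp": [0,0,2],"spin": 0},{"dp": [0,0,0.8],"spin": 0},{"dp": [0,0,0.5],"spin": 0},{"dp": [0,0,0],"spin": 0}]'

```text
clock: 26.1
position: [0.4725, -0.0863, 0.1817]
ee_rot: [0.23, 0.973, 0.0, -0.0]
ft_force: [-3.7, 1.0, 6.7]
grip_width: 0.606
grasp_force: 53.7
```

Emit:
arm_command --plan '[{"dp": [0,0,0.5],"spin": 0},{"dp": [0,0,0.3],"spin": 0},{"dp": [0,0,0],"spin": 0}]'

```text
clock: 26.4
position: [0.4725, -0.0864, 0.1817]
ee_rot: [0.23, 0.973, 0.0, -0.0]
ft_force: [-8.8, 2.0, 20.5]
grip_width: 0.601
grasp_force: 54.8
```

Emit:
arm_command --plan '[{"dp": [0,0,0.3],"spin": 0},{"dp": [0,0,0],"spin": 0}]'

```text
clock: 26.6
position: [0.4725, -0.0864, 0.1817]
ee_rot: [0.23, 0.973, 0.001, -0.0]
ft_force: [-11.3, 1.2, 24.9]
grip_width: 0.605
grasp_force: 55.3
```

Emit:
arm_command --plan '[{"dp": [0,0,-1.3],"spin": 0},{"dp": [0,0,0],"spin": 0}]'

```text
clock: 26.8
position: [0.4726, -0.0863, 0.1818]
ee_rot: [0.23, 0.973, 0.0, 0.0]
ft_force: [-1.2, -0.4, 6.3]
grip_width: 0.603
grasp_force: 53.3
```

Emit:
arm_command --plan '[{"dp": [0,0,0],"spin": 0},{"dp": [0,0,0],"spin": 0},{"dp": [0,0,0],"spin": 0},{"dp": [0,0,0],"spin": 0}]' --grip -0.7

```text
clock: 27.2
position: [0.4724, -0.0863, 0.1814]
ee_rot: [0.23, 0.973, -0.0, -0.0]
ft_force: [-0.2, -0.6, -0.6]
grip_width: 0.852
grasp_force: 0.0
```

Emit:
arm_command --plan '[{"dp": [0,0,-15],"spin": 0},{"dp": [0,0,-35],"spin": 0},{"dp": [0,0,-50],"spin": 0},{"dp": [0,0,-50],"spin": 0},{"dp": [0,0,-50],"spin": 0}]'

```text
clock: 27.7
position: [0.4719, -0.0865, 0.3835]
ee_rot: [0.231, 0.973, 0.0, 0.0]
ft_force: [1.5, 0.2, -0.8]
grip_width: 0.85
grasp_force: 0.0
```

Emit:
arm_command --plan '[{"dp": [4,30,-25],"spin": 0},{"dp": [5,42,0],"spin": 0},{"dp": [5,42,0],"spin": 0},{"dp": [5,42,0],"spin": 0},{"dp": [5,42,0],"spin": 0}]' --grip -1

```text
clock: 28.2
position: [0.54, 0.1031, 0.4065]
ee_rot: [0.23, 0.973, 0.0, 0.0]
ft_force: [1.9, -0.8, -0.1]
grip_width: 0.996
grasp_force: 0.0
```

Emit:
arm_command --plan '[{"dp": [5,42,0],"spin": 0},{"dp": [5,42,0],"spin": 0},{"dp": [3,26,0],"spin": 0},{"dp": [2,14,0],"spin": 0},{"dp": [0,0,0],"spin": 0}]'

```text
clock: 28.7
position: [0.5818, 0.2205, 0.4058]
ee_rot: [0.229, 0.973, -0.0, -0.0]
ft_force: [-0.6, -0.1, 0.3]
grip_width: 1.001
grasp_force: 0.0
```

Emit:
arm_command --plan '[{"dp": [0,0,0],"spin": 0},{"dp": [0,0,0],"spin": 0}]'

```text
clock: 28.9
position: [0.582, 0.217, 0.4069]
ee_rot: [0.232, 0.973, -0.0, 0.0]
ft_force: [-0.9, 1.0, -0.2]
grip_width: 1.004
grasp_force: 0.0
```

Run:
```python
from h import *
o=manip.get_obs(); print(o["position"],o["ee_rot"])
im=viewer.camera("wrist"); cv2.imwrite("pics/w11.png",im); c=cam("wrist",o); u=proj(c,[.586,.2305,.125]).astype(int)
x,y=u-[75,65]; print(x,y); a=cv2.resize(im[y:y+130,x:x+150],None,fx=4,fy=4,interpolation=cv2.INTER_CUBIC)
s=viewer.camera("scene"); b=cv2.resize(s[200:360,340:440],None,fx=2.0,fy=2.0); a=np.hstack([a,np.zeros((520,200,3),np.uint8)]); a[:320,600:]=b
cv2.imwrite("pics/w11c.png",a)
for k,n in (("scene","insert_medium_center"),("wrist","insert_large_center")):
  for d in finder.find_in(k,n)[:2]: print(k,n,round(d["score"],2),np.round(d["position"],3))
```

```text
[0.58197274 0.21695227 0.40687397] [ 2.31530282e-01  9.72827658e-01 -1.34587874e-04  2.41078459e-04]
268 165
scene insert_medium_center 0.78 [ 0.474 -0.076  0.032]
wrist insert_large_center 0.89 [0.585 0.229 0.131]
wrist insert_large_center 0.23 [ 0.608 -0.097  0.034]
```

View pics/w11c.png

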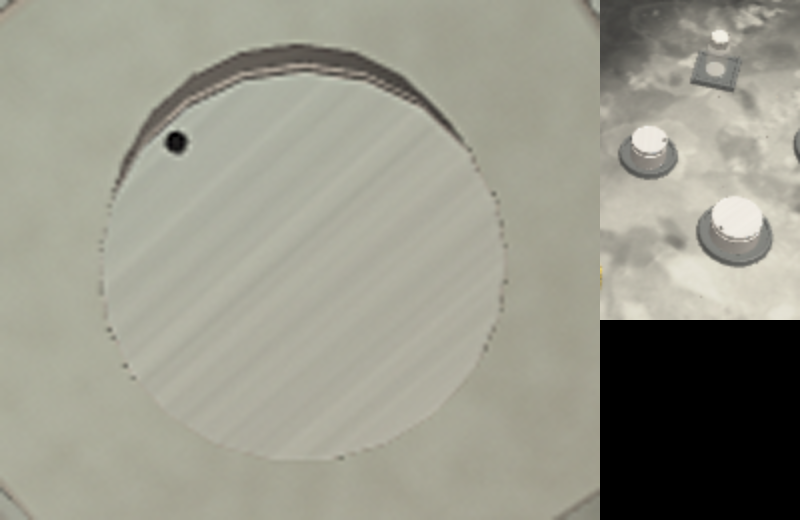

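The large insert is alone on the plate, with its top centred at about (344,232). The inset shows the vial, small and medium pieces all seated in their trays.

Run:
```python
from h import *
o=manip.get_obs(); c=cam("wrist",o); P=onplane(c,(343.75,231.5),.131); print(P)
print(totool(o,[P[0],P[1],.278]))
```

```text
[0.58479418 0.23244308 0.131     ]
[  3.9  14.1 128.9]
```

Emit:
arm_command --plan '[{"dp": [3.9,10,0],"spin": 0},{"dp": [0,4.1,20],"spin": 0},{"dp": [0,0,30],"spin": 0},{"dp": [0,0,20],"spin": 0},{"dp": [0,0,5],"spin": 0}]'

```text
clock: 29.6
position: [0.584, 0.234, 0.3289]
ee_rot: [0.23, 0.973, -0.001, -0.002]
ft_force: [-0.7, -0.6, -0.4]
grip_width: 1.002
grasp_force: 0.0
```

Emit:
arm_command --plan '[{"dp": [0,0,0],"spin": 0},{"dp": [0,0,0],"spin": 0},{"dp": [0,0,0],"spin": 0}]'

```text
clock: 29.9
position: [0.5851, 0.2336, 0.333]
ee_rot: [0.23, 0.973, 0.001, 0.001]
ft_force: [-0.7, -0.1, -0.2]
grip_width: 1.003
grasp_force: 0.0
```

Run:
```python
from h import *
o=manip.get_obs(); print(o["position"],totool(o,[.585,.2321,.278]))
```

```text
[0.58506325 0.23359505 0.33297566] [-0.5 -1.5 55. ]
```

Emit:
arm_command --plan '[{"dp": [-0.5,-1.5,12],"spin": 0},{"dp": [0,0,15],"spin": 0},{"dp": [0,0,15],"spin": 0},{"dp": [0,0,8],"spin": 0},{"dp": [0,0,5],"spin": 0}]'

```text
clock: 30.4
position: [0.5842, 0.2317, 0.2748]
ee_rot: [0.23, 0.973, -0.001, -0.001]
ft_force: [-0.2, 0.1, 0.9]
grip_width: 0.999
grasp_force: 0.0
```

Emit:
arm_command --plan '[{"dp": [0,0,0],"spin": 0},{"dp": [0,0,0],"spin": 0}]'

```text
clock: 30.6
position: [0.5847, 0.2319, 0.2768]
ee_rot: [0.23, 0.973, 0.0, 0.0]
ft_force: [0.0, 0.4, 0.7]
grip_width: 1.001
grasp_force: 0.0
```

Emit:
arm_command --plan '[{"dp": [0,0,0],"spin": 0},{"dp": [0,0,0],"spin": 0},{"dp": [0,0,0],"spin": 0},{"dp": [0,0,0],"spin": 0},{"dp": [0,0,0],"spin": 0}]' --grip 1 --newtons 65

```text
clock: 31.1
position: [0.5849, 0.2318, 0.2778]
ee_rot: [0.23, 0.973, 0.001, 0.001]
ft_force: [-1.6, -0.9, 5.8]
grip_width: 0.754
grasp_force: 72.2
```

Emit:
arm_command --plan '[{"dp": [0,0,0],"spin": 0},{"dp": [0,0,0],"spin": 0}]'

```text
clock: 31.3
position: [0.5849, 0.2318, 0.2777]
ee_rot: [0.23, 0.973, 0.001, 0.001]
ft_force: [-1.1, -1.0, 7.4]
grip_width: 0.75
grasp_force: 72.2
```

Emit:
arm_command --plan '[{"dp": [0,0,-6],"spin": 0},{"dp": [0,0,-20],"spin": 0},{"dp": [0,0,-40],"spin": 0},{"dp": [0,0,-40],"spin": 0},{"dp": [-3,-14,-30],"spin": 0}]'

```text
clock: 31.8
position: [0.5806, 0.2197, 0.4151]
ee_rot: [0.229, 0.973, 0.001, 0.0]
ft_force: [0.8, 0.7, -2.2]
grip_width: 0.751
grasp_force: 72.3
```

Emit:
arm_command --plan '[{"dp": [-6.5,-30,0],"spin": 0},{"dp": [-9,-42,0],"spin": 0},{"dp": [-9,-42,0],"spin": 0},{"dp": [-9,-42,0],"spin": 0},{"dp": [-9,-42,0],"spin": 0}]'

```text
clock: 32.3
position: [0.5293, 0.0202, 0.4127]
ee_rot: [0.23, 0.973, 0.0, -0.0]
ft_force: [0.8, -0.9, -1.9]
grip_width: 0.751
grasp_force: 72.5
```

Emit:
arm_command --plan '[{"dp": [-9,-42,0],"spin": 0},{"dp": [-9,-42,0],"spin": 0},{"dp": [-9,-42,0],"spin": 0},{"dp": [-9,-42,0],"spin": 0},{"dp": [-9,-42,0],"spin": 0}]'

```text
clock: 32.8
position: [0.4753, -0.1876, 0.4128]
ee_rot: [0.23, 0.973, 0.0, 0.0]
ft_force: [-0.6, 0.7, -2.3]
grip_width: 0.749
grasp_force: 72.5
```

Emit:
arm_command --plan '[{"dp": [-8,-40,0],"spin": 0},{"dp": [-4,-20,15],"spin": 0},{"dp": [-3,-10,25],"spin": 0},{"dp": [0,0,25],"spin": 0},{"dp": [0,0,15],"spin": 0}]'

```text
clock: 33.3
position: [0.4575, -0.2554, 0.3308]
ee_rot: [0.231, 0.973, 0.0, -0.001]
ft_force: [0.8, 0.7, -2.1]
grip_width: 0.753
grasp_force: 72.5
```

Emit:
arm_command --plan '[{"dp": [0,0,0],"spin": 0},{"dp": [0,0,0],"spin": 0},{"dp": [0,0,0],"spin": 0}]'

```text
clock: 33.6
position: [0.4586, -0.2554, 0.3337]
ee_rot: [0.23, 0.973, 0.0, 0.001]
ft_force: [1.1, 0.1, -1.9]
grip_width: 0.756
grasp_force: 72.4
```

Run:
```python
from h import *
o=manip.get_obs(); print(o["position"],o["ee_rot"],o["joint_pos"].round(2),totool(o,[.459,-.255,.1807]))
im=viewer.camera("wrist"); cv2.imwrite("pics/w12.png",im)
```

```text
[ 0.45859446 -0.25540574  0.33367981] [2.30217868e-01 9.73138734e-01 2.43996006e-05 8.58780911e-04] [-0.09  0.17  0.57  1.84 -0.1   1.15  1.62] [1.00e-01 5.00e-01 1.53e+02]
```

View pics/w12.png

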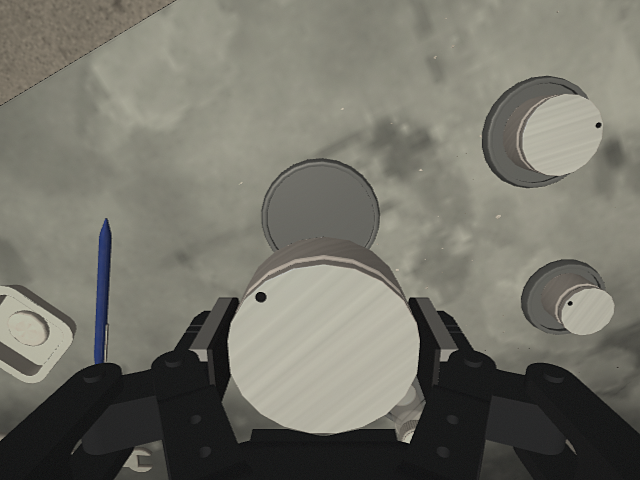

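The large tray is centred at column 321, in line with the held insert at column 324. The small and medium inserts sit in their trays. I'll descend.

Emit:
arm_command --plan '[{"dp": [0,0.3,25],"spin": 0},{"dp": [0,0,40],"spin": 0},{"dp": [0,0,40],"spin": 0},{"dp": [0,0,28],"spin": 0},{"dp": [0,0,12],"spin": 0}]'

```text
clock: 34.15
position: [0.458, -0.2545, 0.1857]
ee_rot: [0.23, 0.973, 0.0, -0.001]
ft_force: [-0.5, 0.3, -1.6]
grip_width: 0.747
grasp_force: 72.4
```

Emit:
arm_command --plan '[{"dp": [0,0,1],"spin": 0},{"dp": [0,0,0],"spin": 0},{"dp": [0,0,0],"spin": 0}]'

```text
clock: 34.45
position: [0.4592, -0.2554, 0.1882]
ee_rot: [0.23, 0.973, 0.0, 0.001]
ft_force: [-0.6, -0.3, -3.2]
grip_width: 0.751
grasp_force: 72.4
```

Emit:
arm_command --plan '[{"dp": [0,0,2.5],"spin": 0},{"dp": [0,0,2],"spin": 0},{"dp": [0,0,0.8],"spin": 0},{"dp": [0,0,0.5],"spin": 0},{"dp": [0,0,0],"spin": 0}]'

```text
clock: 34.95
position: [0.4584, -0.255, 0.1807]
ee_rot: [0.23, 0.973, 0.0, -0.0]
ft_force: [-0.1, 1.1, -0.1]
grip_width: 0.751
grasp_force: 72.8
```

Emit:
arm_command --plan '[{"dp": [0,0,0.5],"spin": 0},{"dp": [0,0,0],"spin": 0}]'

```text
clock: 35.15
position: [0.4584, -0.2551, 0.1807]
ee_rot: [0.23, 0.973, 0.0, -0.0]
ft_force: [-3.7, 2.8, 8.1]
grip_width: 0.749
grasp_force: 73.8
```

Contact. I'll release and retreat straight up.

Emit:
arm_command --plan '[{"dp": [0,0,-0.3],"spin": 0},{"dp": [0,0,0],"spin": 0}]'

```text
clock: 35.35
position: [0.4584, -0.255, 0.1807]
ee_rot: [0.23, 0.973, 0.0, 0.0]
ft_force: [-3.3, 1.6, 4.9]
grip_width: 0.751
grasp_force: 72.9
```

Emit:
arm_command --plan '[{"dp": [0,0,0],"spin": 0},{"dp": [0,0,0],"spin": 0},{"dp": [0,0,0],"spin": 0},{"dp": [0,0,0],"spin": 0},{"dp": [0,0,0],"spin": 0}]' --grip -1

```text
clock: 35.85
position: [0.4584, -0.255, 0.1805]
ee_rot: [0.23, 0.973, 0.0, 0.0]
ft_force: [0.3, 0.4, -0.2]
grip_width: 0.998
grasp_force: 0.0
```

Emit:
arm_command --plan '[{"dp": [0,0,-10],"spin": 0},{"dp": [0,0,-25],"spin": 0},{"dp": [0,0,-45],"spin": 0},{"dp": [0,0,-50],"spin": 0},{"dp": [0,0,-50],"spin": 0}]'

```text
clock: 36.35
position: [0.4578, -0.2551, 0.363]
ee_rot: [0.231, 0.973, -0.0, 0.0]
ft_force: [1.1, -0.6, 0.4]
grip_width: 0.999
grasp_force: 0.0
```

Emit:
arm_command --plan '[{"dp": [20,0,-40],"spin": 0},{"dp": [20,0,-30],"spin": 0},{"dp": [10,0,-10],"spin": 0},{"dp": [0,0,0],"spin": 0},{"dp": [0,0,0],"spin": 0}]'

```text
clock: 36.85
position: [0.4136, -0.2327, 0.4404]
ee_rot: [0.23, 0.973, 0.0, 0.0]
ft_force: [0.3, 0.4, 0.2]
grip_width: 1.002
grasp_force: 0.0
```

Run:
```python
from h import *
o=manip.get_obs(); print(o["clock"],o["position"])
im=viewer.camera("wrist"); cv2.imwrite("pics/w13.png",im); c=cam("wrist",o)
for n in ["insert_large_center","insert_medium_center","insert_small_center","vial_center","blue_cap_bottle"]:
  for d in finder.find_in("wrist",n)[:1]: print(n,round(d["score"],2),np.round(d["position"],3),proj(c,d["position"]).round())
```

```text
36.85 [ 0.41364558 -0.23268697  0.44041532]
insert_large_center 0.63 [ 0.461 -0.257  0.034] [322. 249.]
insert_medium_center 0.72 [ 0.472 -0.089  0.034] [484. 185.]
insert_small_center 0.84 [0.539 0.051 0.012] [630. 178.]
vial_center 0.98 [ 0.626 -0.261  0.048] [386. 384.]
blue_cap_bottle 0.83 [ 0.764 -0.155  0.092] [542. 474.]
```

View pics/w13.png

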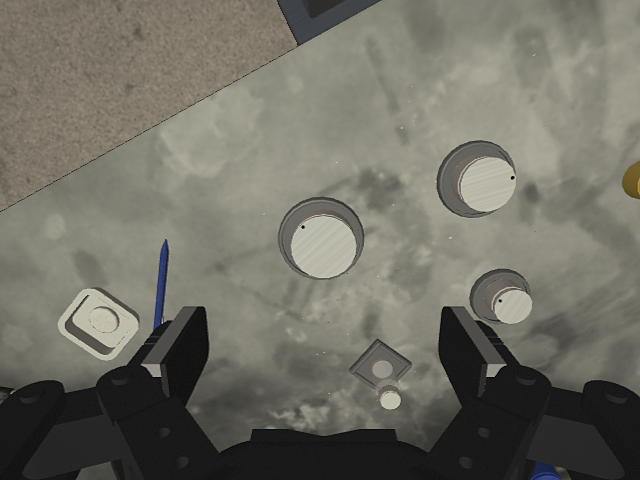

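All four pieces sit inside their trays: large at (322,245), medium at (486,183), small at (512,305), and the vial upright at (385,385). The bottle hasn't moved.

```bash
python3 -c "
from h import *
print(manip.hand_in())"
```

```text
the job is handed in; nothing more can be done
None
```

The stack is unstacked from the top down, with the vial upright in the square tray and the large, medium and small inserts flat in their round trays; the bottle was left where it stood, and the job was handed in at about 37 s.

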